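# Run the filler plug into the steam generator

## Task

Close the steam generator in the pressing room: lift the red-winged filler plug out of its blue rest ring, set it in the steel filler neck, find the thread start and screw it clockwise until it is fully home with its flange down on the neck. Never force or cross-thread it, let go of it when it is home, and leave the other things on the table where they are.

Things in the scene. Friction and masses are not known exactly. Their poses are not given: they have to be found in the camera images.
- plug: Loose filler plug, 0.1 to 0.16 kg. Origin on its axis at the underside of its black flange, z up along the axis. Flange 60 mm across, 6 mm thick (z 0 to 6 mm), red wing grip above it. Below the flange a brass shank 30 mm across reaches 40 mm down, tapered to 20 mm over its last 6 mm. Its thread is harmed by 60 N in all on the plug (three pins 20 N each, about 1 N m of turning).
- wing (a point): On the plug's axis 30 mm above the plug's origin: the place to grip its red upright wing, 46 mm long along the plug's x, 12 mm wide along its y, from 6 to 40 mm above the origin.
- pins (a point): On the plug's axis 18 mm below its origin, level with the centres of three steel pins of 6 mm diameter, 120 degrees apart, that stick out of the shank to a radius of 22 mm: the plug's thread.
- rest: Blue ring standing on the table, fixed, 72 mm across, 44 mm high, bore 50 mm. Origin: centre of its underside. The plug starts with its flange resting on the ring and its shank hanging in the bore.
- boiler: White steam generator, fixed to the table, 240 mm (its x) by 220 mm (its y), top at 75 mm, with the steel filler neck standing on it. Origin: centre of its underside. Two brass fittings on its top at the far side from the robot reach 115 mm at most.
- neck (a point): Centre of the rim of the upright steel filler neck, 130 mm above the table; the neck is 62 mm across, its mouth 49 mm. Fully home, the plug's flange is 0.5 mm or less above this rim.
- thread (a point): 7 mm below the rim, top of a right-hand three-start brass thread, bore 34 mm. Three slots 34 degrees wide, 120 apart, unmarked, let the pins in. Elsewhere pins rest on the ridges, flange 10 to 14 mm above the rim; anticlockwise from above they climb 0.053 mm per degree, then drop 10 mm into the slots, where a wall stops them; clockwise they jam against a wall within 70 degrees.
- home_stop (a point): 18 mm below the rim: pin height at the end of the thread. From the bottom of a slot (flange 3 to 4.5 mm above the rim) 65 to 86 degrees clockwise from above draw the plug down 0.053 mm per degree, with 1.5 mm axial play, to a firm stop: fully home. Stopped short it stays higher.
- spring_plate (a point): 24 mm below the rim: a spring plate that pushes up on the shank's end, 3 N from where it meets it (flange 16 mm above the rim) to 5 N at home. Unless pressed down (5 to 15 N in all) while backed off and while started clockwise, the pins stay above or rise out of the slots. Once under the ridges the plug stays by itself.
- iron: Bystander: flat iron with wooden handle, 190 mm long, 110 mm high. Origin: centre of its underside.
- wrench: Bystander: wrench lying on the table. Origin: under its middle.
- sprayer: Bystander: green bottle, 66 mm across, 190 mm high. Origin: centre of its underside.
- jar: Bystander: jar, 64 mm across, 80 mm high. Origin: centre of its underside.
- cone: Bystander: yellow thread cone, 66 mm across its foot, 108 mm high. Origin: centre of its underside.
- can: Bystander: can, 66 mm across, 100 mm high. Origin: centre of its underside.
- brush: Bystander: brush lying on the table. Origin: under its middle.
Not all that is in view belongs to the job. Of the things that look like the plug, the middle-sized one is meant.

How it is judged:
At the end, for the whole second after the job is handed in: The plug stands upright in the neck (within 4 mm of its axis, tilt under 0.07 rad), screwed in so that its flange is no more than 1.6 mm above the rim against the spring, released and at rest (z of plug in the frame of neck below 0.0016 m and horizontal distance between plug and neck below 0.004 m and angle between plug's own z axis and vertical below 0.07 rad and linear speed of plug below 0.01 m/s and contact force between the fingers and plug below 0.1 N); the robot touches nothing.
It fails at once if the plug is forced or cross-threaded: more than 60 N between it and the steam generator (contact force between plug and boiler above 60 N).
It fails at once if a bystander is moved by more than 30 mm (distance of any of iron, wrench, sprayer, jar, cone, can, brush from where it was at the start of the episode above 0.03 m).
It also fails if it takes over 72 s, if anything falls off the work surface, if the arm or the gripper's body presses on something with over 40 N, if the wrist force passes 120 N, or if a joint passes its speed limit or range.

## Robot

A 7-joint arm with a two-finger parallel gripper is mounted at the origin on the work surface. World frame = base frame: x ahead of the robot, y to its left, z up, the work surface at z = 0. Lengths are in m, angles in rad, forces in N, time in s.
With the tool pointing down it reaches from about 0.425 to 0.875 m from the base axis. Payload 9.9 kg.
Tool frame: the origin (TCP) lies between the finger pads; the fingertips stand 14 mm ahead of it and the grasp point (between the pads) lies 5 mm behind it (tips_ahead is the z of the fingertips in the tool frame, in m); z points along the fingers, y is the direction in which the jaws open and shut (so a half turn about z gives the same grasp; the last joint's range is limited). The gripper opens to 85 mm and grips with 20 to 120 N. Pads are 22 mm wide; open, the fingers measure 114 mm over their backs; the gripper's body (76 mm by 85 mm) begins 54 mm behind the grasp point. The pads swing forward as they close: fully open they stand 13 mm farther back than shut.
Start: joints at [-1.33, 0.576, 0.025, 1.437, -0.015, 1.129, -0.057], TCP at [0.215, 0.64, 0.245] pointing down, gripper open.
Joint ranges: [-2.76, 2.76], [-0.34, 2.15], [-1.52, 1.57], [0.19, 2.46], [-1.09, 4.23], [0.17, 1.99], [-2.82, 2.82]. Speed limits (rad/s): [2.22, 2.22, 3.01, 3.01, 3.14, 3.14, 3.14].

## Interface

Orientations are given as a unit quaternion [x, y, z, w].
In Python, from station import * gives the robot as it stands. The module is installed in compiled form; this text tells all that it offers.
- The arm moves only by the tool step_arm, never from a script. Its argument "commands" is a list that holds one entry, the list of rows, each a list of 7 numbers: the opening, from 0 (shut) to 1 (fully open), then the shift along the tool's x, y, z in mm, then the turn, a rotation vector about the tool's x, y, z in rad. In form: [[[gripper, x, y, z, wx, wy, wz], ...]]. A call has 1 to 20 rows; each row shifts and turns the pose as measured when the row begins, along the tool's axes as they then stand; what a row does not reach is not made up. A row lasts 1/8 s, in which the tool goes at most 62.5 mm and 10.7 degrees, less where a joint would pass 70% of its speed; a pose out of reach is approached as far as the arm can. A call is refused whole if a number of a shift passes 62.5 or a number of a turn 0.188, either way. A call with a gripper value outside its range is refused whole. The fingers move at their own pace and stop on an object; "squeeze" is the grip in N (left out, the last holds). Time passes only in rows, so rows that do not move let the fingers close. It gives the time, the measured TCP pose, the force and the opening at its end, in the units of the state.
- get_state(): the state, without advancing time (a new reading comes with each control period).
- capture(name): name is "scene" or "top" or "wrist"; returns a dict with "img" (420x560x3 uint8, red, green, blue), "mtx" (3x3 intrinsics, pixels), "dist" ([k1, k2, p1, p2, k3] as OpenCV has them; the pictures are not rectified), "xyz" and "orientation" of the camera in the world; the wrist camera has in their place "hand_eye" (4x4, takes a point from camera to tool coordinates, whose origin is the TCP and whose axes are the flange's). Camera axes: x right, y down, z forward; pixel columns grow to the right and rows downward; lengths in m; the calibration is good to about 2 mm. A picture is of the moment at which its call begins: read the wrist's pose just before it. There is no depth.
- close_job(): hands the job in, once; it reports no verdict.
Trained networks look in the newest picture that a camera, given by its name, has taken for a name from the list of things; names that differ only in an ending like _2 or _b are one class to them, and where a whole thing is asked for, a point or a joint stands for the part that bears it (a point fixed in the world has none). Each returns a list of dicts, best first, with "confidence" (0 to 1); they miss things now and then, are a little off and sometimes report something else, mostly with a low value. They report only what shows in the picture. A call takes as long as a camera call. They do not tell look-alikes from the thing itself.
- look_for(camera, label): "extent" ([left, top, width, height] in pixels, round what is visible of it).
- tip_of(camera, label): "at" ([column, row] in pixels: a listed point, or the origin of a listed thing).
The state is a dict: "clock": time; "qpos": joint angles; "joint_velocities": joint speeds; "tau": joint torques, N m; "tcp_pos": TCP position; "tcp_rot": TCP orientation; "ft_force": force on the tool from outside, world axes, zero at the start; "ft_torque": the same for the moment, N m; "finger_gap": finger opening in m.
Only numpy, scipy, OpenCV 4.12 (cv2) and the standard library are available. Lean on these libraries where they do the work, as an engineer would, in place of code of your own. Each camera call takes 0.05 s, during which the arm holds its last target. There are 200 camera calls.

## Working session

There is one attempt and no reset: what is moved stays moved. The work goes in short steps, Python scripts to look and compute and a tool call to move; the robot and the scene stay as the last step left them, time stands still between calls to the robot, and variables do not carry over. Pictures are saved under pics/ and viewed, about 8 in all and at most 12, crops included, and the job is handed in when it is done.

Besides the shell and the picture viewer there is one more tool, called as name(argument=value, ...), one argument or row to a line, values as JSON. step_arm: Moves the arm, as the interface text tells. Its arguments: {"type":"object","properties":{"commands":{"type":"array","items":{"type":"array","items":{"type":"array","items":{"type":"number"}}}},"squeeze":{"type":"number"}},"required":["commands"]}

```bash
mkdir -p pics
cat > h.py <<'E'
from station import *
import numpy as np, cv2
from scipy.spatial.transform import Rotation as R
def cap(n):
    s=get_state(); c=capture(n)
    if 'hand_eye' in c:
        T=np.eye(4);T[:3,:3]=R.from_quat(s['tcp_rot']).as_matrix();T[:3,3]=s['tcp_pos']
        c['T']=T@np.array(c['hand_eye'])
    else:
        T=np.eye(4);o=np.array(c['orientation'])
        T[:3,:3]=o if o.shape==(3,3) else R.from_quat(o).as_matrix();T[:3,3]=c['xyz'];c['T']=T
    return c
def save(c,name): cv2.imwrite('pics/'+name,c['img'][:,:,::-1])
def ray(c,p):
    u=cv2.undistortPoints(np.array([[p]],float),np.array(c['mtx']),np.array(c['dist']))[0,0]
    return c['T'][:3,3],c['T'][:3,:3]@np.array([u[0],u[1],1.])
def atz(c,p,z):
    o,d=ray(c,p); return o+d*(z-o[2])/d[2]
def proj(c,P):
    T=np.linalg.inv(c['T']); r=cv2.Rodrigues(T[:3,:3])[0]
    return cv2.projectPoints(np.array(P,float).reshape(-1,1,3),r,T[:3,3],np.array(c['mtx']),np.array(c['dist']))[0][:,0]
def tri(obs):
    A=np.zeros((3,3));b=np.zeros(3)
    for c,p in obs:
        o,d=ray(c,p);d=d/np.linalg.norm(d);M=np.eye(3)-np.outer(d,d);A+=M;b+=M@o
    return np.linalg.solve(A,b)
E
python3 - <<'E'
from h import *
np.set_printoptions(precision=4,suppress=True)
s=get_state();print({k:np.round(v,3) for k,v in s.items()})
ims=[]
for n in ['scene','top']:
    c=cap(n);ims.append(c['img']);print(n,c['T'])
    for l in ['plug','wing','neck','rest','boiler','iron','sprayer','jar','cone','can','wrench','brush']:
        print(l,[(np.round(d['at']).tolist(),round(d['confidence'],2)) for d in tip_of(n,l)[:4]], [(np.round(d['extent']).tolist(),round(d['confidence'],2)) for d in look_for(n,l)[:4]] if l in('plug','rest') else '')
    save(c,n+'1.png')
E
```

```text
{'clock': np.float64(0.0), 'qpos': array([-1.33 ,  0.577,  0.025,  1.438, -0.015,  1.129, -0.056]), 'joint_velocities': array([ 0.001, -0.002, -0.   ,  0.001, -0.001,  0.001, -0.002]), 'tau': array([ -0.   , -76.575,   2.25 , -28.595,   0.015,   0.013,  -0.   ]), 'tcp_pos': array([0.215, 0.639, 0.244]), 'tcp_rot': array([ 0.162,  0.987, -0.001, -0.   ]), 'ft_force': array([-0.192, -0.47 , -0.307]), 'ft_torque': array([-0.003, -0.008,  0.031]), 'finger_gap': np.float64(0.085)}
scene [[ 0.1967  0.5594 -0.8052  1.3179]
 [ 0.9804 -0.1059  0.166  -0.1703]
 [ 0.0076 -0.8221 -0.5693  0.6352]
 [ 0.      0.      0.      1.    ]]
plug [([159.0, 201.0], 0.86), ([208.0, 234.0], 0.78), ([206.0, 207.0], 0.59)] [([148.0, 183.0, 32.0, 42.0], 0.91), ([193.0, 189.0, 22.0, 22.0], 0.7)]
wing [([160.0, 191.0], 0.87), ([207.0, 222.0], 0.59), ([205.0, 200.0], 0.55)] 
neck [([322.0, 191.0], 0.59)] 
rest [([138.0, 306.0], 0.72), ([206.0, 219.0], 0.66)] [([190.0, 206.0, 27.0, 19.0], 0.72)]
boiler [([322.0, 241.0], 0.65)] 
iron [([137.0, 302.0], 0.79), ([203.0, 207.0], 0.35)] 
sprayer [([227.0, 315.0], 0.56)] 
[... 492 characters left out ...]
4.0, 26.0], 0.9), ([348.0, 196.0, 17.0, 14.0], 0.74), ([347.0, 224.0, 21.0, 23.0], 0.68), ([205.0, 126.0, 97.0, 113.0], 0.63)]
wing [([358.0, 241.0], 0.82), ([355.0, 204.0], 0.77), ([400.0, 236.0], 0.57), ([250.0, 191.0], 0.25)] 
neck [([250.0, 191.0], 0.94), ([338.0, 126.0], 0.72)] 
rest [([414.0, 298.0], 0.69), ([353.0, 241.0], 0.51)] [([340.0, 224.0, 31.0, 27.0], 0.58)]
boiler [([256.0, 188.0], 0.67)] 
iron [([406.0, 149.0], 0.86)] 
sprayer [([340.0, 127.0], 0.72), ([140.0, 197.0], 0.18)] 
jar [([415.0, 301.0], 0.85)] 
cone [([167.0, 294.0], 0.74)] 
can [([140.0, 197.0], 0.64)] 
wrench [([320.0, 274.0], 0.94), ([416.0, 303.0], 0.19)] 
brush [([451.0, 248.0], 0.72), ([359.0, 234.0], 0.72)]
```

Run:
```python
import cv2,numpy as np
a=cv2.imread('pics/scene1.png');b=cv2.imread('pics/top1.png')
cv2.imwrite('pics/v1.png',cv2.resize(a,(784,588)))
x=cv2.resize(b[180:320,310:470],None,fx=3.5,fy=3.5,interpolation=3)
cv2.imwrite('pics/v2.png',cv2.resize(b,(784,588)))
```

```text
(no output)
```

View pics/v1.png

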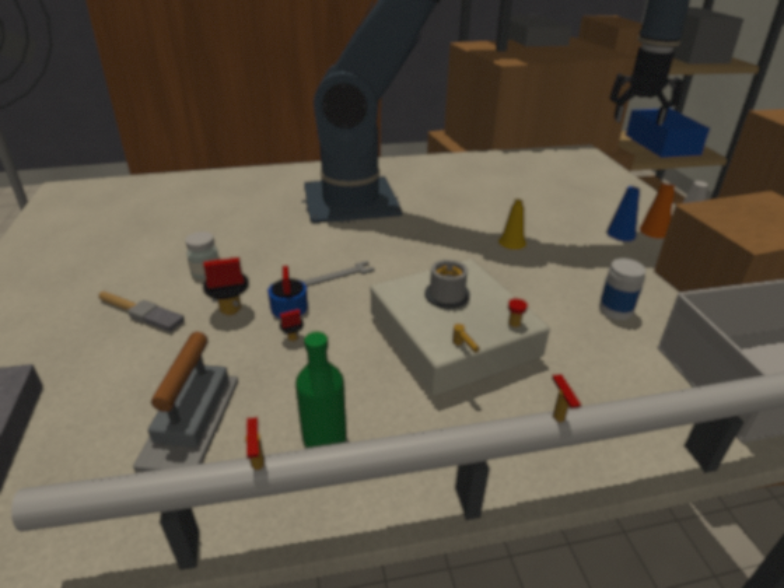

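View pics/v2.png

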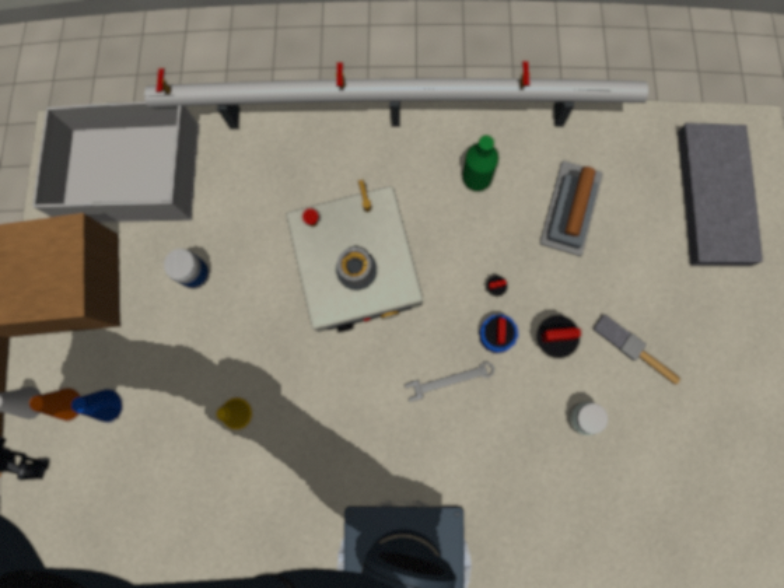

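Three look-alikes (v2 pixels): the large one free-standing at (558,336), a small one at (497,285), and the middle-sized one in the blue ring at (500,332). The one in the ring fits both its size and its place. Now I'll triangulate and confirm it in a crop.

Run:
```python
from h import *
np.set_printoptions(precision=4,suppress=True)
t=cap('top');s=cap('scene')
w=tri([(t,(358,236)),(s,(205.5,200))]);print('wing tri',w)
for z in (.074,.05): print(z,'top',atz(t,(357,237),z),'sc',atz(s,(205,200),z))
print('neck',tri([(t,(253.5,190)),(s,(321,191))]),atz(t,(250,191),.13),atz(s,(322,191),.13))
print('big',atz(t,(399,242),.09),'small',atz(t,(355,204),.04),'jar',atz(t,(420,298),.08))
def blob(x0,y0,x1,y1):
    im=t['img'][y0:y1,x0:x1].astype(int);m=(im[:,:,0]>110)&(im[:,:,1]<70)&(im[:,:,2]<70)
    ys,xs=np.nonzero(m);p=np.c_[xs+x0,ys+y0].astype(float);return p
p=blob(342,222,372,254);print(len(p),p.mean(0))
q=np.array([atz(t,a,.084) for a in p]);c=q.mean(0);e,v=np.linalg.eigh(np.cov(q[:,:2].T));print(c,v[:,1],np.degrees(np.arctan2(v[1,1],v[0,1])),np.sqrt(e))
x=np.hstack([cv2.resize(t['img'][195:265,325:425],(400,280),interpolation=2),cv2.resize(s['img'][175:245,135:235],(400,280),interpolation=2)])
cv2.imwrite('pics/v3.png',x[:,:,::-1])
```

```text
wing tri [ 0.449  -0.1828  0.0641]
0.074 top [ 0.445  -0.1817  0.074 ] sc [ 0.4645 -0.181   0.074 ]
0.05 top [ 0.4478 -0.1848  0.05  ] sc [ 0.428  -0.1815  0.05  ]
neck [0.5611 0.0912 0.1293] [0.5575 0.097  0.13  ] [0.5626 0.0964 0.13  ]
big [ 0.4297 -0.2893  0.09  ] small [ 0.5398 -0.1827  0.04  ] jar [ 0.2846 -0.3423  0.08  ]
60 [358.3667 235.3667]
[ 0.4482 -0.184   0.084 ] [-0.9988  0.0487] 177.20577738548204 [0.0028 0.012 ]
```

View pics/v3.png

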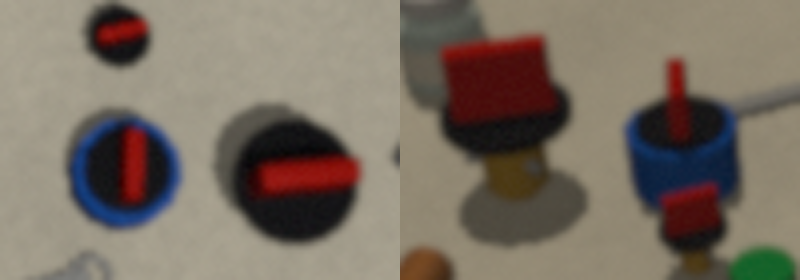

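Confirmed: the middle one, in the blue ring, has its wing along world x at about (0.447,-0.183). I'll write a helper that turns world waypoints into row numbers.

```bash
cat >> h.py <<'E'
def yaw(s=None):
    s=s or get_state(); m=R.from_quat(s['tcp_rot']).as_matrix(); return np.degrees(np.arctan2(m[1,1],m[0,1]))
def plan(way,g=.6):
    """way: (x,y,z,yawdeg of tool y,rows); prints tool-frame rows"""
    s=get_state();p=np.array(s['tcp_pos'],float);q=R.from_quat(s['tcp_rot']);out=[]
    for x,y,z,h,n in way:
        a=np.radians(h);yy=np.array([np.cos(a),np.sin(a),0]);zz=np.array([0,0,-1.])
        qt=R.from_matrix(np.c_[np.cross(yy,zz),yy,zz]);rv=(q.inv()*qt).as_rotvec()
        P=np.array([x,y,z])
        for i in range(n):
            d=q.inv().apply((P-p)/(n-i))*1000
            out.append([g]+[round(v) if abs(v)>3 else round(v,1) for v in d]+[round(v/n,3) for v in rv])
            p=p+q.apply(np.array(out[-1][1:4]))/1000;q=q*R.from_rotvec(out[-1][4:])
    print(str([out]).replace(' ',''))
E
python3 - <<'E'
from h import *
plan([(.52,.2,.245,-10,9),(.447,-.183,.2,-93,9)])
E
```

```text
[[[0.6,-48,-36,np.float64(0.0),np.float64(-0.0),np.float64(0.0),np.float64(0.158)],[0.6,-53,-28,np.float64(0.0),np.float64(-0.0),np.float64(0.0),np.float64(0.158)],[0.6,-56,-19,np.float64(0.0),np.float64(-0.0),np.float64(0.0),np.float64(0.158)],[0.6,-59,-10,np.float64(0.1),np.float64(-0.0),np.float64(0.0),np.float64(0.158)],[0.6,-59,np.float64(-0.3),np.float64(0.0),np.float64(-0.0),np.float64(0.0),np.float64(0.158)],[0.6,-59,9,np.float64(0.1),np.float64(-0.0),np.float64(0.0),np.float64(0.158)],[0.6,-56,18,np.float64(0.0),np.float64(-0.0),np.float64(0.0),np.float64(0.158)],[0.6,-53,27,np.float64(0.1),np.float64(-0.0),np.float64(0.0),np.float64(0.158)],[0.6,-48,34,np.float64(0.0),np.float64(-0.0),np.float64(0.0),np.float64(0.158)],[0.6,-43,np.float64(-0.5),5,np.float64(0.0),np.float64(0.0),np.float64(0.161)],[0.6,-43,6,5,np.float64(0.0),np.float64(0.0),np.float64(0.161)],[0.6,-41,13,5,np.float64(0.0),np.float64(0.0),np.float64(0.161)],[0.6,-39,20,5,np.float64(0.0),np.float64(0.0),np.float64(0.161)],[0.6,-35,26,5,np.float64(0.0),np.float64(0.0),np.float64(0.161)],[0.6,-30,31,5,np.float64(0.0),np.float64(0.0),np.float64(0.161)],[0.6,-25,35,5,np.float64(0.0),np.float64(0.0),np.float64(0.161)],[0.6,-19,39,5,np.float64(0.0),np.float64(0.0),np.float64(0.161)],[0.6,-13,41,5,np.float64(0.0),np.float64(0.0),np.float64(0.161)]]]
```

step_arm(
  commands=[
    [[0.6,-48,-36,0,0,0,0.158],[0.6,-53,-28,0,0,0,0.158],[0.6,-56,-19,0,0,0,0.158],[0.6,-59,-10,0,0,0,0.158],[0.6,-59,0,0,0,0,0.158],[0.6,-59,9,0,0,0,0.158],[0.6,-56,18,0,0,0,0.158],[0.6,-53,27,0,0,0,0.158],[0.6,-48,34,0,0,0,0.158]],
  ],
  squeeze=40,
)

```text
clock: 2.72
tcp_pos: [0.5185, 0.1876, 0.2447]
tcp_rot: [0.778, 0.629, 0.003, -0.002]
ft_force: [0.6, 1.3, -1.1]
finger_gap: 0.0514
```

```bash
sed -i 's/out.append(\[g\]+.*/out.append([g]+[float(round(v,0 if abs(v)>3 else 1)) for v in d]+[float(round(v\/n,3))+0. for v in rv])/; s/print(str(\[out\]).*/print(str([out]).replace(" ","").replace(".0,",",").replace(".0]","]").replace("-0,","0,"))/' h.py
python3 - <<'E'
from h import *
s=get_state();print(s['clock'],s['tcp_pos'],yaw(s),np.round(s['qpos'],2))
plan([(.447,-.183,.2,-93,11)])
E
```

```text
2.725 [0.51845288 0.18761606 0.24467923] -12.107936598620803 [-0.75  0.42  0.47  1.78 -0.23  0.98 -0.4 ]
[[[0.6,-34,0.7,4,0,-0.001,0.128],[0.6,-34,5,4,0,-0.001,0.128],[0.6,-33,9,4,0,-0.001,0.128],[0.6,-32,14,4,0,-0.001,0.128],[0.6,-30,17,4,0,-0.001,0.128],[0.6,-27,21,4,0,-0.001,0.128],[0.6,-24,24,4,0,-0.001,0.128],[0.6,-21,27,4,0,-0.001,0.128],[0.6,-17,30,4,0,-0.001,0.128],[0.6,-13,32,4,0,-0.001,0.128],[0.6,-9,33,4,0,-0.001,0.128]]]
```

step_arm(
  commands=[
    [[0.6,-34,1,4,0,0,0.128],[0.6,-34,5,4,0,0,0.128],[0.6,-33,9,4,0,0,0.128],[0.6,-32,14,4,0,0,0.128],[0.6,-30,17,4,0,0,0.128],[0.6,-27,21,4,0,0,0.128],[0.6,-24,24,4,0,0,0.128],[0.6,-21,27,4,0,0,0.128],[0.6,-17,30,4,0,0,0.128],[0.6,-13,32,4,0,0,0.128],[0.6,-9,33,4,0,0,0.128],[0.6,0,0,0,0,0,0]],
  ],
)

```text
clock: 4.22
tcp_pos: [0.4384, -0.1972, 0.1991]
tcp_rot: [0.999, -0.052, 0.005, -0.003]
ft_force: [0.7, 0.2, -1.3]
finger_gap: 0.0511
```

Run:
```python
from h import *
np.set_printoptions(precision=4,suppress=True)
s=get_state();print(s['clock'],s['tcp_pos'],yaw(s),np.round(s['qpos'],2))
c=cap('wrist');save(c,'w1.png');print(c['T'])
for l in('wing','plug','rest'): print(l,[(np.round(d['at']),round(d['confidence'],2)) for d in tip_of('wrist',l)[:4]])
print(proj(c,[.447,-.183,.084]),proj(c,[.447,-.183,.05]))
```

```text
4.225 [ 0.4384 -0.1972  0.1991] -95.97627862051417 [-0.26  0.47  0.86  2.02 -0.48  0.86 -0.8 ]
[[-0.1034 -0.9586 -0.2653  0.5076]
 [-0.9946  0.0973  0.036  -0.2052]
 [-0.0087  0.2675 -0.9635  0.328 ]
 [ 0.      0.      0.      1.    ]]
wing [(array([252.,  72.]), 0.74), (array([411., 200.]), 0.62)]
plug [(array([390., 189.]), 0.83), (array([267., 184.]), 0.82), (array([254.,  78.]), 0.75)]
rest [(array([269., 182.]), 0.35)]
[[263.9373 200.1342]] [[266.2299 190.8124]]
```

View pics/w1.png

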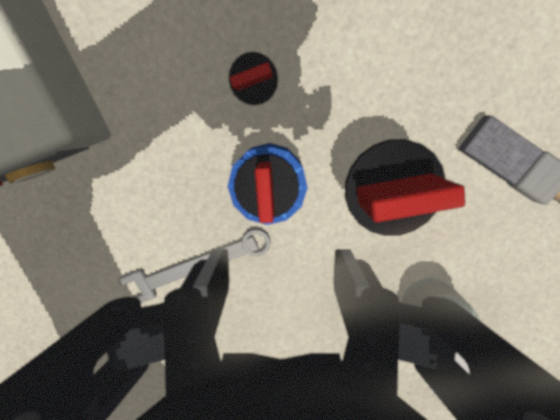

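Run:
```python
from h import *
np.set_printoptions(precision=4,suppress=True)
c=cap('wrist');im=c['img'][130:240,215:320].astype(int)
def cen(m,z):
    k,n=None,None
    ys,xs=np.nonzero(m);return np.c_[xs+215.,ys+130.]
b=cen((im[:,:,2]>110)&(im[:,:,0]<70),0);e=cv2.fitEllipse(cv2.convexHull(b.astype(np.float32)));print('ring',e,atz(c,e[0],.044))
r=cen((im[:,:,0]>170)&(im[:,:,1]<80),0);print(len(r),cv2.minAreaRect(r.astype(np.float32)))
q=np.array([atz(c,a,.084)[:2] for a in r]);m=cv2.minAreaRect((q*1000).astype(np.float32));print(m)
```

```text
ring ((271.2069091796875, 184.57179260253906), (74.81368255615234, 76.16841888427734), 4.796800136566162) [ 0.4522 -0.184   0.044 ]
561 ((268.6627197265625, 196.52175903320312), (51.53800964355469, 10.912795066833496), 86.3086166381836)
((450.2850341796875, -183.37759399414062), (8.824028015136719, 42.275753021240234), 87.76493835449219)
```

Run:
```python
from h import *
plan([(.451,-.1835,.11,-92.2,3),(.451,-.1835,.07,-92.2,3)])
```

```text
[[[0.6,3,-3,30,-0.003,-0.004,-0.019],[0.6,3,-4,30,-0.003,-0.004,-0.019],[0.6,4,-4,29,-0.003,-0.004,-0.019],[0.6,0,0.2,13,0,0,0],[0.6,0,0.1,14,0,0,0],[0.6,0,0.2,13,0,0,0]]]
```

step_arm(
  commands=[
    [[0.6,4,-4,25,-0.003,-0.004,-0.019],[0.6,4,-4,25,-0.003,-0.004,-0.019],[0.6,3,-3,20,-0.003,-0.004,-0.019],[0.6,0,0,0,0,0,0]],
  ],
)

```text
clock: 4.97
tcp_pos: [0.4546, -0.179, 0.128]
tcp_rot: [1.0, -0.014, 0.0, -0.001]
ft_force: [-0.6, 0.2, 0.2]
finger_gap: 0.0513
```

Run:
```python
from h import *
s=get_state();print(s['tcp_pos'],yaw(s),R.from_quat(s['tcp_rot']).as_matrix()[:,2])
plan([(.451,-.1835,.07,-92.2,4)])
```

```text
[ 0.45461392 -0.17895723  0.12804556] -91.60567783047722 [ 9.69816757e-04  1.01605362e-03 -9.99999014e-01]
[[[0.6,-0.9,1.2,15,0,0,0.003],[0.6,-0.9,1.2,14,0,0,0.003],[0.6,-0.9,1.2,15,0,0,0.003],[0.6,-0.8,1.1,14,0,0,0.003]]]
```

step_arm(
  commands=[
    [[0.6,-2,2.5,14,0,0,0.004],[0.6,-1,1.5,14,0,0,0.004],[0.6,0,0,14,0,0,0],[0.6,0,0,12,0,0,0],[0.6,0,0,0,0,0,0],[0.6,0,0,0,0,0,0]],
  ],
)

```text
clock: 5.72
tcp_pos: [0.4518, -0.1834, 0.0718]
tcp_rot: [1.0, -0.018, 0.001, -0.0]
ft_force: [0.3, -0.1, -0.3]
finger_gap: 0.0512
```

step_arm(
  commands=[
    [[0.6,0,0,2,0,0,0],[0,0,0,0,0,0,0],[0,0,0,0,0,0,0],[0,0,0,0,0,0,0],[0,0,0,0,0,0,0]],
  ],
  squeeze=60,
)

```text
clock: 6.35
tcp_pos: [0.4524, -0.1835, 0.0705]
tcp_rot: [1.0, -0.018, 0.002, -0.0]
ft_force: [0.1, -0.1, -1.2]
finger_gap: 0.0108
```

Run:
```python
from h import *
plan([(.4524,-.1835,.15,-92,2),(.46,-.14,.25,-80,3),(.53,.045,.25,-30,7)],0)
```

```text
[[[0,0.2,0,-40,0,-0.002,-0.001],[0,0.1,0,-39,0,-0.002,-0.001],[0,2,-15,-33,0,0,-0.07],[0,3,-14,-34,0,0,-0.07],[0,4,-14,-33,0,0,-0.07],[0,14,-24,0,0,0,-0.125],[0,17,-22,-0.1,0,0,-0.125],[0,20,-20,0,0,0,-0.125],[0,23,-17,-0.1,0,0,-0.125],[0,25,-15,0,0,0,-0.125],[0,26,-11,-0.1,0,0,-0.125],[0,27,-8,0,0,0,-0.125]]]
```

step_arm(
  commands=[
    [[0,0,0,-15,0,0,0],[0,0,0,-40,0,0,0],[0,0,0,-39,0,0,0],[0,2,-15,-30,0,0,-0.07],[0,3,-14,-30,0,0,-0.07],[0,4,-14,-26,0,0,-0.07],[0,14,-24,0,0,0,-0.125],[0,17,-22,0,0,0,-0.125],[0,20,-20,0,0,0,-0.125],[0,23,-17,0,0,0,-0.125],[0,25,-15,0,0,0,-0.125],[0,26,-11,0,0,0,-0.125],[0,27,-8,0,0,0,-0.125],[0,0,0,0,0,0,0],[0,0,0,0,0,0,0]],
  ],
)

```text
clock: 8.22
tcp_pos: [0.5247, 0.0476, 0.2689]
tcp_rot: [0.86, 0.511, 0.002, 0.003]
ft_force: [-0.3, 0.2, -1.3]
finger_gap: 0.0114
```

Run:
```python
from h import *
np.set_printoptions(precision=4,suppress=True)
s=get_state();print(s['clock'],s['tcp_pos'],yaw(s),np.round(s['qpos'],2),s['ft_force'],s['finger_gap'])
c=cap('wrist');save(c,'w2.png')
for l in('neck','thread','wing','plug'): print(l,[(np.round(d['at']),round(d['confidence'],2)) for d in tip_of('wrist',l)[:4]])
print(proj(c,[.56,.094,.13]))
```

```text
8.225 [0.5247 0.0476 0.2689] -28.597041570718797 [-0.6   0.38  0.59  1.81 -0.24  1.02 -0.41] [-0.3457  0.1941 -1.2633] 0.011436242986963533
neck [(array([298., 130.]), 0.67)]
thread [(array([300., 126.]), 0.82)]
wing [(array([284., 282.]), 0.71)]
plug [(array([285., 256.]), 0.85), (array([315., 332.]), 0.51)]
[[290.0807 132.4871]]
```

View pics/w2.png

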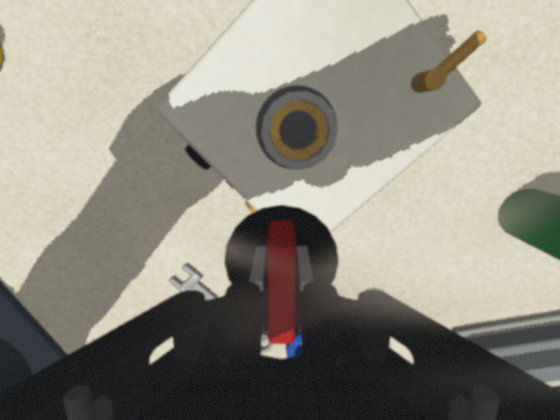

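Run:
```python
from h import *
np.set_printoptions(precision=4,suppress=True)
c=cap('wrist');s=get_state();m=R.from_quat(s['tcp_rot']).as_matrix();p=np.array(s['tcp_pos'])
a=np.linspace(0,2*np.pi,72)
def circ(ctr,r):return proj(c,np.array(ctr)+r*np.c_[np.cos(a),np.sin(a),0*a])
n=atz(c,(298,129),.13);print('neck@tip',n)
im=c['img'].copy()
big=cv2.resize(im[70:300,200:370],None,fx=3.4,fy=3.4,interpolation=2)
def dr(q,col):
    q=((q-[200,70]+.5)*3.4).astype(int);cv2.polylines(big,[q.reshape(-1,1,2)],True,col,1)
dr(circ(n,.031),(0,255,0));dr(circ(n,.0245),(0,255,255))
o=p+m@[0,0,.0265]
dr(circ(o+[0,0,.006],.03),(255,255,0));
print('plug o expected',o, 'thread slots view')
big=big[:600];cv2.imwrite('pics/w2c.png',big[:,:,::-1]);print(big.shape)
```

```text
neck@tip [0.5673 0.0938 0.13  ]
plug o expected [0.5251 0.0479 0.2419] thread slots view
(600, 578, 3)
```

View pics/w2c.png

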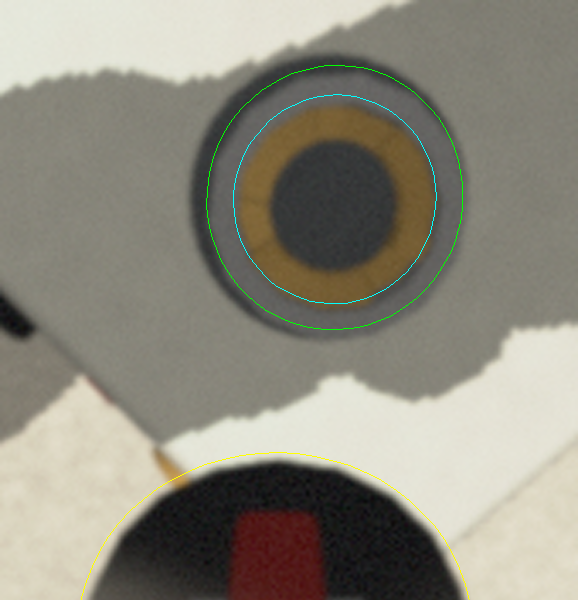

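Run:
```python
from h import *
from scipy.optimize import least_squares
np.set_printoptions(precision=4,suppress=True)
c=cap('wrist');s=get_state();m=R.from_quat(s['tcp_rot']).as_matrix();p=np.array(s['tcp_pos'])
g=cv2.GaussianBlur(cv2.cvtColor(c['img'],cv2.COLOR_RGB2GRAY),(3,3),0).astype(float)
def edges(c0,r0,r1,angs,sgn):
    out=[]
    for t in angs:
        rr=np.arange(r0,r1,.25);x=c0[0]+rr*np.cos(t);y=c0[1]+rr*np.sin(t)
        v=cv2.remap(g.astype(np.float32),x.astype(np.float32)[None],y.astype(np.float32)[None],1)[0]
        d=np.gradient(v)*sgn;i=d.argmax();
        if d[i]>2: out.append((x[i],y[i]))
    return np.array(out)
# flange: upper arc
e=edges((281,262),45,66,np.radians(np.arange(195,346,5)),1)
a=np.linspace(0,2*np.pi,180)
def fit(e,ctr,r,frame,free):
    def f(k):
        q=proj(c,ctr+(k[:2].tolist()+[0])@frame.T+r*np.c_[np.cos(a),np.sin(a),0*a])
        d=np.linalg.norm(e[:,None]-q[None],axis=2);j=d.argmin(1)
        return np.sign(np.linalg.norm(e-q.mean(0),axis=1)-np.linalg.norm(q[j]-q.mean(0),axis=1))*d.min(1)
    o=least_squares(f,[0,0],diff_step=1e-3,x_scale=.001,loss='soft_l1');return o.x,np.abs(o.fun).mean()
for dz in(.0225,.0265,.0305):
  print('flange tool off',dz,fit(e,p+m@[0,0,dz]+[0,0,.006],.03,m,0))
# neck inner mouth edge (brass/steel) at rim r .0245
for r,z,lo,hi,sg in((.0245,.13,26,34,1),(.031,.13,35,42,-1)):
  e=edges((298,129),lo,hi,np.radians(np.arange(-60,200,6)),sg);print(len(e))
  k,err=fit(e,np.array([.5673,.0938,z]),r,np.eye(3),0);print('neck',r,[.5673,.0938]+k,err)
```

```text
flange tool off 0.0225 (array([-0.0008,  0.    ]), np.float64(1.2638743446145724))
flange tool off 0.0265 (array([-0.0018,  0.0002]), np.float64(0.9221623283312033))
flange tool off 0.0305 (array([-0.0028,  0.0002]), np.float64(0.6836566496508326))
2
neck 0.0245 [0.5677 0.0916] 0.028523474800135017
19
neck 0.031 [0.5669 0.0924] 0.5885790648144017
```

Run:
```python
from h import *
plan([(.5673,.0945,.225,-28.6,4)],0)
```

```text
[[[0,15,4,11,0.002,0,0],[0,15,4,11,0.002,0,0],[0,15,3,11,0.002,0,0],[0,16,4,10,0.002,0,0]]]
```

step_arm(
  commands=[
    [[0,15,4,0,0.002,0,0],[0,15,4,0,0.002,0,0],[0,15,3,0,0.002,0,0],[0,14,4,18,0.002,0,0],[0,0,0,18,0,0,0],[0,0,0,0,0,0,0],[0,0,0,0,0,0,0]],
  ],
)

```text
clock: 9.45
tcp_pos: [0.5705, 0.0986, 0.2281]
tcp_rot: [0.859, 0.512, -0.001, -0.001]
ft_force: [0.5, 0.9, -1.2]
finger_gap: 0.0112
```

Run:
```python
from h import *
np.set_printoptions(precision=4,suppress=True)
c=cap('wrist');s=get_state();m=R.from_quat(s['tcp_rot']).as_matrix();p=np.array(s['tcp_pos']);print(p,yaw(s),m[:,2],np.round(s['qpos'],2),s['ft_force'])
a=np.linspace(0,2*np.pi,72)
def circ(ctr,r):return proj(c,np.array(ctr)+r*np.c_[np.cos(a),np.sin(a),0*a])
im=c['img'];x0,y0=190,130;f=4
big=cv2.resize(im[y0:y0+150,x0:x0+190],None,fx=f,fy=f,interpolation=2)
def dr(q,col):cv2.polylines(big,[((q-[x0,y0]+.5)*f).astype(int).reshape(-1,1,2)],True,col,1)
dr(circ([.567,.0933,.13],.031),(0,255,0));
o=p+m@[-.0013,0,.0265];dr(circ(o+[0,0,.006],.03),(255,255,0))
cv2.imwrite('pics/w3.png',big[:,:,::-1])
print(o)
```

```text
[0.5704 0.0986 0.2281] -28.404113787279826 [-0.0033  0.0007 -1.    ] [-0.6   0.5   0.55  1.73 -0.31  1.   -0.44] [ 0.8807  0.3317 -0.9508]
[0.5697 0.0975 0.2016]
```

View pics/w3.png

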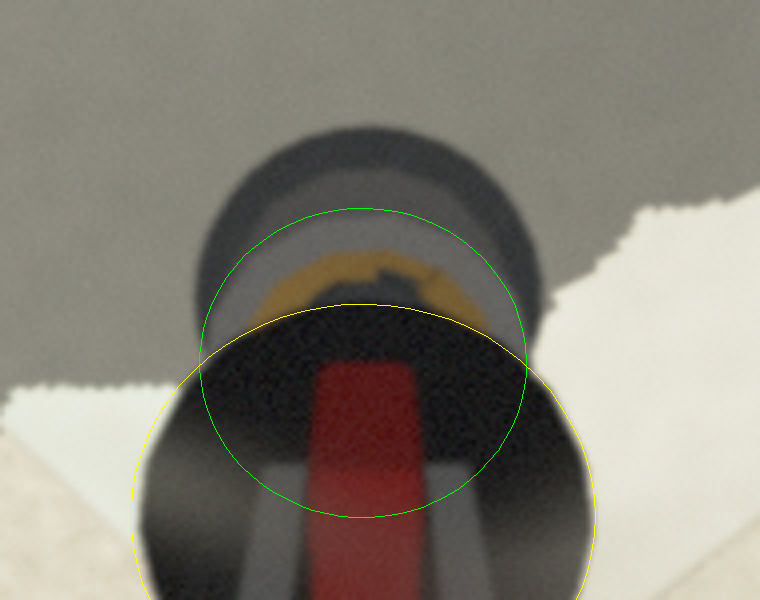

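step_arm(
  commands=[
    [[0,-4.7,0,0,0,0.003,0],[0,0,0,0,0,0,0],[0,0,0,10,0,0,0],[0,0,0,10,0,0,0],[0,0,0,10,0,0,0],[0,0,0,5,0,0,0],[0,0,0,0,0,0,0]],
  ],
)

```text
clock: 10.38
tcp_pos: [0.568, 0.0941, 0.1913]
tcp_rot: [0.859, 0.512, 0.001, -0.002]
ft_force: [0.5, 0.2, -2.1]
finger_gap: 0.0114
```

step_arm(
  commands=[
    [[0,0,0,4,0,0,0],[0,0,0,4,0,0,0],[0,0,0,3,0,0,0],[0,0,0,0,0,0,0]],
  ],
)

```text
clock: 10.88
tcp_pos: [0.5684, 0.0942, 0.1799]
tcp_rot: [0.859, 0.512, 0.001, -0.002]
ft_force: [0.1, 0.5, -0.7]
finger_gap: 0.0109
```

step_arm(
  commands=[
    [[0,0,0,3,0,0,0],[0,0,0,3,0,0,0],[0,0,0,2,0,0,0],[0,0,0,0,0,0,0]],
  ],
)

```text
clock: 11.38
tcp_pos: [0.5686, 0.0943, 0.1718]
tcp_rot: [0.859, 0.512, 0.001, -0.002]
ft_force: [-1.3, 0.8, 1.2]
finger_gap: 0.0106
```

step_arm(
  commands=[
    [[0,0,0,1.5,0,0,0],[0,0,0,1.5,0,0,0],[0,0,0,0,0,0,0]],
  ],
)

```text
clock: 11.75
tcp_pos: [0.5687, 0.0942, 0.1702]
tcp_rot: [0.859, 0.512, 0.002, -0.002]
ft_force: [-1.3, -0.5, 2.9]
finger_gap: 0.0109
```

step_arm(
  commands=[
    [[0,0,0,2,0,0,0],[0,0,0,2,0,0,0]],
  ],
)

```text
clock: 12.0
tcp_pos: [0.5689, 0.0941, 0.1694]
tcp_rot: [0.859, 0.512, 0.003, -0.003]
ft_force: [-9.1, 0.4, 30.1]
finger_gap: 0.0111
```

step_arm(
  commands=[
    [[0,0,0,-0.2,0,0,0],[0,0,0,0.5,0,0,0]],
  ],
)

```text
clock: 12.25
tcp_pos: [0.5688, 0.094, 0.1701]
tcp_rot: [0.859, 0.511, 0.004, -0.003]
ft_force: [-1.5, 0.2, 3.8]
finger_gap: 0.011
```

step_arm(
  commands=[
    [[0,0,0,0.7,0,0,-0.06],[0,0,0,0.7,0,0,-0.06],[0,0,0,0.7,0,0,-0.06],[0,0,0,0.7,0,0,-0.06],[0,0,0,0.7,0,0,-0.06]],
  ],
)

```text
clock: 12.88
tcp_pos: [0.5691, 0.0926, 0.1695]
tcp_rot: [0.771, 0.637, 0.005, -0.002]
ft_force: [-5.0, -1.9, 11.4]
finger_gap: 0.0109
```

```bash
cat > st.py <<'E'
from h import *
np.set_printoptions(precision=4,suppress=True)
s=get_state();m=R.from_quat(s['tcp_rot']);print(s['clock'],s['tcp_pos'],'yaw',round(yaw(s),1),'q',np.round(s['qpos'],2),'F',np.round(s['ft_force'],1),'M',np.round(s['ft_torque'],2))
a=np.radians(yaw(s));yy=np.array([np.cos(a),np.sin(a),0]);zz=np.array([0,0,-1.])
print('tiltfix',(m.inv()*R.from_matrix(np.c_[np.cross(yy,zz),yy,zz])).as_rotvec(),'toolx',np.cross(yy,zz))
E
python3 st.py
```

```text
12.875 [0.5691 0.0926 0.1695] yaw -10.9 q [-0.51  0.54  0.42  1.82 -0.3   0.84 -0.14] F [-5.  -1.9 11.4] M [-0.11  1.3  -0.18]
tiltfix [ 0.0038 -0.0101  0.    ] toolx [0.1894 0.9819 0.    ]
```

step_arm(
  commands=[
    [[0,0,-0.7,0.6,0.002,-0.004,-0.07],[0,0,-0.5,0.6,0.002,-0.004,-0.07],[0,0,0,0.7,0,-0.003,-0.07],[0,0,0,0.7,0,-0.003,-0.07]],
  ],
)

```text
clock: 13.38
tcp_pos: [0.5682, 0.0933, 0.1674]
tcp_rot: [0.672, 0.741, -0.001, 0.002]
ft_force: [-4.0, 1.1, 13.7]
finger_gap: 0.0108
```

```bash
python3 st.py
```

```text
13.375 [0.5682 0.0933 0.1674] yaw 5.6 q [-0.47  0.53  0.34  1.82 -0.23  0.83  0.08] F [-4.   1.1 13.7] M [ 0.09  1.15 -0.16]
tiltfix [ 0.0013  0.0035 -0.    ] toolx [-0.0979  0.9952  0.    ]
```

step_arm(
  commands=[
    [[0,0,-0.5,0.8,0,0.002,-0.05],[0,0,-0.3,0.8,0,0,-0.05],[0,0,0,0.8,0,0,-0.05],[0,0,0,0.8,0,0,-0.05]],
  ],
)

```text
clock: 13.88
tcp_pos: [0.5676, 0.093, 0.1679]
tcp_rot: [0.592, 0.806, 0.001, 0.001]
ft_force: [-6.7, 0.6, 16.6]
finger_gap: 0.0108
```

```bash
python3 st.py
```

```text
13.875 [0.5676 0.093  0.1679] yaw 17.3 q [-0.43  0.52  0.28  1.82 -0.19  0.82  0.25] F [-6.7  0.6 16.6] M [-0.03  1.63 -0.25]
tiltfix [ 0.0034 -0.      0.    ] toolx [-0.2981  0.9545  0.    ]
```

step_arm(
  commands=[
    [[0,0.2,-0.5,0.5,0.003,0,-0.06],[0,0,-0.3,0.5,0,0,-0.06],[0,0,0,0.6,0,0,-0.06],[0,0,0,0.6,0,0,-0.06],[0,0,0,0.6,0,0,-0.06]],
  ],
)

```text
clock: 14.5
tcp_pos: [0.5669, 0.0931, 0.1689]
tcp_rot: [0.462, 0.887, 0.002, 0.0]
ft_force: [-4.4, 0.5, 14.5]
finger_gap: 0.0109
```

```bash
python3 st.py
```

```text
14.5 [0.5669 0.0931 0.1689] yaw 35.0 q [-0.37  0.51  0.19  1.82 -0.13  0.82  0.49] F [-4.4  0.5 14.5] M [-0.23  1.28 -0.17]
tiltfix [ 0.0034 -0.0008  0.    ] toolx [-0.5731  0.8195  0.    ]
```

step_arm(
  commands=[
    [[0,0,0,0.5,0.003,0,-0.06],[0,0,0,0.5,0,0,-0.06],[0,0,0,0.6,0,0,-0.06],[0,0,0,0.6,0,0,-0.06],[0,0,0,0.6,0,0,-0.06]],
  ],
)

```text
clock: 15.12
tcp_pos: [0.5664, 0.0916, 0.1694]
tcp_rot: [0.321, 0.947, 0.001, 0.0]
ft_force: [-5.5, -2.4, 12.0]
finger_gap: 0.0107
```

```bash
python3 st.py
```

```text
15.125 [0.5664 0.0916 0.1694] yaw 52.5 q [-0.31  0.51  0.1   1.81 -0.07  0.83  0.74] F [-5.5 -2.4 12. ] M [-0.44  1.27 -0.23]
tiltfix [ 0.0011 -0.0002  0.    ] toolx [-0.7936  0.6084  0.    ]
```

step_arm(
  commands=[
    [[0,-0.3,0,0.6,0,0,-0.06],[0,0,0,0.6,0,0,-0.06],[0,0,0,0.6,0,0,-0.06]],
  ],
)

```text
clock: 15.5
tcp_pos: [0.5657, 0.0908, 0.1691]
tcp_rot: [0.233, 0.973, 0.001, -0.0]
ft_force: [-2.5, 0.0, 7.6]
finger_gap: 0.011
```

```bash
python3 st.py
```

```text
15.5 [0.5657 0.0908 0.1691] yaw 63.1 q [-0.27  0.5   0.05  1.81 -0.03  0.83  0.89] F [-2.5  0.   7.6] M [ 0.03  0.54 -0.09]
tiltfix [ 0.001  -0.0011  0.    ] toolx [-0.8916  0.4529  0.    ]
```

step_arm(
  commands=[
    [[0,0.4,0.7,0.8,0,0,-0.03],[0,0.3,0.6,0.8,0,0,-0.03]],
  ],
)

```text
clock: 15.75
tcp_pos: [0.5659, 0.0919, 0.1679]
tcp_rot: [0.203, 0.979, 0.001, -0.0]
ft_force: [-1.6, -0.5, 4.3]
finger_gap: 0.011
```

```bash
python3 st.py
```

```text
15.75 [0.5659 0.0919 0.1679] yaw 66.6 q [-0.26  0.51  0.03  1.81 -0.02  0.82  0.94] F [-1.6 -0.5  4.3] M [-0.2   0.37  0.03]
tiltfix [ 0.0013 -0.0004  0.    ] toolx [-0.9179  0.3969  0.    ]
```

Dropping freely, so the pins are in the slots. Pressing down without turning.

step_arm(
  commands=[
    [[0,0.2,0.3,1.5,0,0,0],[0,0,0,1.5,0,0,0],[0,0,0,1.5,0,0,0]],
  ],
)

```text
clock: 16.12
tcp_pos: [0.5658, 0.0921, 0.1645]
tcp_rot: [0.202, 0.979, 0.001, 0.0]
ft_force: [-3.2, 0.6, 8.0]
finger_gap: 0.0109
```

```bash
python3 st.py
```

```text
16.125 [0.5658 0.0921 0.1645] yaw 66.7 q [-0.26  0.51  0.03  1.82 -0.02  0.81  0.94] F [-3.2  0.6  8. ] M [-0.1   0.81  0.17]
tiltfix [ 0.0018 -0.      0.    ] toolx [-0.9182  0.3962  0.    ]
```

step_arm(
  commands=[
    [[0,0.1,-0.2,1.3,0,0,0],[0,0,0,1.3,0,0,0],[0,0,0,1.0,0,0,0]],
  ],
)

```text
clock: 16.5
tcp_pos: [0.5658, 0.0921, 0.1608]
tcp_rot: [0.202, 0.979, 0.001, 0.0]
ft_force: [-1.3, 0.4, 2.5]
finger_gap: 0.0112
```

```bash
python3 st.py
```

```text
16.5 [0.5658 0.0921 0.1608] yaw 66.7 q [-0.26  0.51  0.03  1.82 -0.02  0.81  0.94] F [-1.3  0.4  2.5] M [-0.06  0.37 -0.02]
tiltfix [ 0.0022  0.0001 -0.    ] toolx [-0.9182  0.3962  0.    ]
```

step_arm(
  commands=[
    [[0,0,0,0.8,0,0,0],[0,0,0,0.7,0,0,0]],
  ],
)

```text
clock: 16.75
tcp_pos: [0.5659, 0.0922, 0.1593]
tcp_rot: [0.202, 0.979, 0.001, 0.0]
ft_force: [-2.7, 0.0, 10.8]
finger_gap: 0.0111
```

```bash
python3 st.py
```

```text
16.75 [0.5659 0.0922 0.1593] yaw 66.7 q [-0.26  0.52  0.03  1.82 -0.02  0.8   0.94] F [-2.7  0.  10.8] M [-0.15  0.85 -0.03]
tiltfix [ 0.0024  0.0001 -0.    ] toolx [-0.9181  0.3963  0.    ]
```

step_arm(
  commands=[
    [[0,0,0,0.6,0,0,0.05],[0,0,0,0.6,0,0,0.05],[0,0,0,0.6,0,0,0.05],[0,0,0,0.6,0,0,0.05]],
  ],
)

```text
clock: 17.25
tcp_pos: [0.5662, 0.093, 0.1587]
tcp_rot: [0.301, 0.953, 0.002, 0.001]
ft_force: [-3.5, 0.0, 8.5]
finger_gap: 0.0108
```

```bash
python3 st.py
```

```text
17.25 [0.5662 0.093  0.1587] yaw 54.9 q [-0.3   0.52  0.09  1.83 -0.06  0.8   0.78] F [-3.5  0.   8.5] M [-0.08  0.73  0.09]
tiltfix [ 0.0045  0.0001 -0.    ] toolx [-0.8182  0.5749  0.    ]
```

step_arm(
  commands=[
    [[0,0,-0.2,0.5,0.003,0,0.055],[0,0,0,0.6,0.001,0,0.055],[0,0,0,0.6,0,0,0.055],[0,0,0,0.6,0,0,0.055],[0,0,0,0.6,0,0,0.055]],
  ],
)

```text
clock: 17.88
tcp_pos: [0.5666, 0.0941, 0.1579]
tcp_rot: [0.433, 0.901, 0.002, 0.001]
ft_force: [-2.0, 0.9, 9.5]
finger_gap: 0.0111
```

```bash
python3 st.py
```

```text
17.875 [0.5666 0.0941 0.1579] yaw 38.7 q [-0.36  0.52  0.17  1.83 -0.12  0.8   0.55] F [-2.   0.9  9.5] M [-0.02  0.75  0.06]
tiltfix [ 0.0032 -0.0003  0.    ] toolx [-0.6252  0.7804  0.    ]
```

step_arm(
  commands=[
    [[0,0,0,0.5,0.003,0,0.055],[0,0,0,0.5,0,0,0.055],[0,0,0,0.5,0,0,0.055],[0,0,0,0.5,0,0,0.055],[0,0,0,0.5,0,0,0.055]],
  ],
)

```text
clock: 18.5
tcp_pos: [0.5671, 0.0948, 0.1571]
tcp_rot: [0.556, 0.831, 0.001, 0.0]
ft_force: [-3.3, -0.5, 8.6]
finger_gap: 0.0112
```

```bash
python3 st.py
```

```text
18.5 [0.5671 0.0948 0.1571] yaw 22.5 q [-0.41  0.53  0.25  1.83 -0.18  0.8   0.32] F [-3.3 -0.5  8.6] M [0.01 0.73 0.11]
tiltfix [ 0.0024 -0.0009  0.    ] toolx [-0.382   0.9242  0.    ]
```

step_arm(
  commands=[
    [[0,0,0,0.4,0.002,0,0.055],[0,0,0,0.4,0,0,0.055],[0,0,0,0.4,0,0,0.055],[0,0,0,0.4,0,0,0.055]],
  ],
)

```text
clock: 19.0
tcp_pos: [0.5675, 0.0951, 0.1566]
tcp_rot: [0.646, 0.763, 0.001, -0.0]
ft_force: [-2.0, -0.5, 8.9]
finger_gap: 0.0111
```

```bash
python3 st.py
```

```text
19.0 [0.5675 0.0951 0.1566] yaw 9.5 q [-0.45  0.54  0.32  1.83 -0.23  0.8   0.14] F [-2.  -0.5  8.9] M [-0.07  0.63  0.05]
tiltfix [ 0.0016 -0.0014  0.    ] toolx [-0.1642  0.9864  0.    ]
```

step_arm(
  commands=[
    [[0,0,0,0.4,0.001,-0.001,0.05],[0,0,0,0.4,0,0,0.05],[0,0,0,0.3,0,0,0.05]],
  ],
)

```text
clock: 19.38
tcp_pos: [0.568, 0.095, 0.1566]
tcp_rot: [0.704, 0.711, 0.001, 0.0]
ft_force: [-1.7, -0.0, 5.6]
finger_gap: 0.0108
```

```bash
python3 st.py
```

```text
19.375 [0.568  0.095  0.1566] yaw 0.6 q [-0.48  0.55  0.36  1.83 -0.26  0.81  0.02] F [-1.7 -0.   5.6] M [0.02 0.54 0.04]
tiltfix [ 0.002  -0.0009  0.    ] toolx [-0.01    0.9999  0.    ]
```

step_arm(
  commands=[
    [[0,0,0,0.3,0.002,0,0.05],[0,0,0,0.3,0,0,0.05]],
  ],
)

```text
clock: 19.62
tcp_pos: [0.5677, 0.095, 0.1566]
tcp_rot: [0.739, 0.674, 0.0, -0.001]
ft_force: [-3.3, -0.3, 8.5]
finger_gap: 0.0107
```

```bash
python3 st.py
```

```text
19.625 [0.5677 0.095  0.1566] yaw -5.3 q [-0.5   0.55  0.39  1.83 -0.28  0.81 -0.06] F [-3.3 -0.3  8.5] M [-0.26  0.78  0.69]
tiltfix [-0.0005 -0.001  -0.    ] toolx [0.0921 0.9957 0.    ]
```

step_arm(
  commands=[
    [[0,0,0,0.2,0,0,0.03],[0,0,0,0,0,0,0],[0.5,0,0,0,0,0,0],[0.5,0,0,0,0,0,0],[0.5,0,0,0,0,0,0]],
  ],
)

```text
clock: 20.25
tcp_pos: [0.5678, 0.0951, 0.156]
tcp_rot: [0.749, 0.663, -0.0, -0.0]
ft_force: [0.0, 0.2, -1.0]
finger_gap: 0.0426
```

```bash
python3 st.py
```

```text
20.25 [0.5678 0.0951 0.156 ] yaw -6.9 q [-0.51  0.56  0.4   1.83 -0.29  0.81 -0.08] F [ 0.   0.2 -1. ] M [ 0.02  0.   -0.02]
tiltfix [-0.0004 -0.0001 -0.    ] toolx [0.1207 0.9927 0.    ]
```

Released. I'll back off upward and to one side, then check.

step_arm(
  commands=[
    [[0.5,0,0,-15,0,0,0],[0.5,0,0,-25,0,0,0],[0.5,0,0,-30,0,0,0],[0.5,-20,0,-20,0,0,0],[0.5,-20,0,0,0,0,0],[0.5,0,0,0,0,0,0],[0.5,0,0,0,0,0,0]],
  ],
)

```text
clock: 21.12
tcp_pos: [0.563, 0.0542, 0.2519]
tcp_rot: [0.749, 0.663, 0.001, 0.0]
ft_force: [-0.3, 1.0, -0.3]
finger_gap: 0.0427
```

Run:
```python
from h import *
np.set_printoptions(precision=4,suppress=True)
c=cap('wrist');s=get_state();p=s['tcp_pos'];print(s['clock'],p,yaw(s))
w=[(np.round(d['at']),round(d['confidence'],2)) for d in tip_of('wrist','wing')[:3]];print(w)
a=np.linspace(0,2*np.pi,72)
def circ(ctr,r):return proj(c,np.array(ctr)+r*np.c_[np.cos(a),np.sin(a),0*a])
q0=proj(c,[.567,.093,.14])[0];x0,y0=int(max(q0[0]-95,0)),int(max(q0[1]-75,0));f=4;print(q0)
big=cv2.resize(c['img'][y0:y0+150,x0:x0+190],None,fx=f,fy=f,interpolation=2)
def dr(q,col):cv2.polylines(big,[((q-[x0,y0]+.5)*f).astype(int).reshape(-1,1,2)],True,col,1)
dr(circ([.567,.093,.13],.031),(0,255,0));dr(circ([.567,.093,.136],.03),(255,255,0))
cv2.imwrite('pics/w4.png',big[:,:,::-1])
```

```text
21.175 [0.5629 0.0541 0.2517] -6.978695197760966
[(array([284., 166.]), 0.9), (array([289., 361.]), 0.76)]
[279.1517 159.4243]
```

View pics/w4.png

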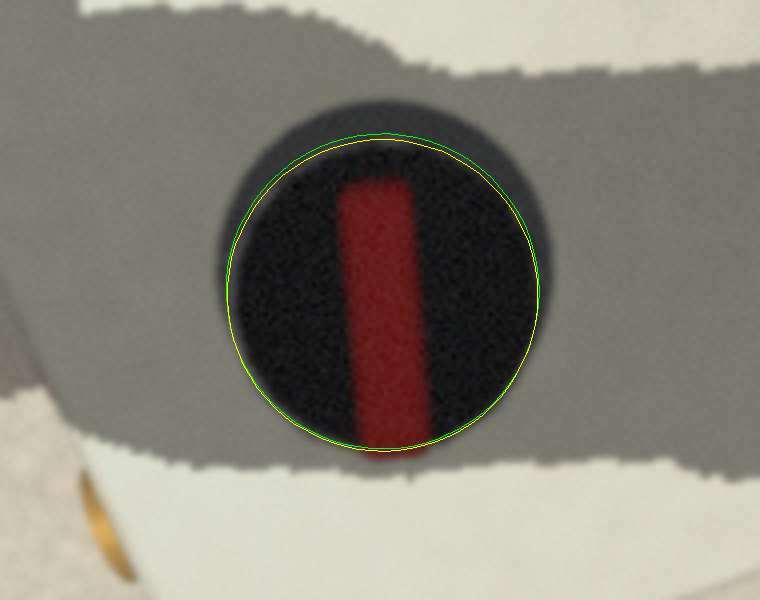

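The picture shows the plug seated: the flange lies on the predicted home circle, concentric with the neck (centre about (384,295)), and the wing is free. The twist ended in a clear torque step at about 70°, so I'm handing in.

```bash
python3 -c "
from h import *
print(close_job());s=get_state();print(s['clock'],s['ft_force'])"
```

```text
the job is handed in; nothing more can be done
None
the job is handed in; nothing more can be done
```

The plug is screwed into the neck and released, and I handed the job in at about 21 s of the 72 s allowed. No verdict came back.

**What I did:**
- I took the middle-sized plug out of its blue ring and lowered it into the neck.
- Pressing lightly, I turned it about 95° anticlockwise until the pins dropped into the slots, with the flange about 3 mm above the rim.
- I then turned it about 70° clockwise. It drew down about 0.05 mm per degree, and the turning moment stepped to about 0.7 N m at the stop.

**Last checks:**
- **Height:** just before release, while still pressed, the flange was about 0 to 0.1 mm above the rim by the arm's own reading. I did not measure it again after letting go. The spring could have lifted it within the thread's play, and the picture cannot resolve 1 mm.
- **Position:** the close-up after release shows the flange concentric with the neck and the fingers clear.
- **Force on the plug:** while I was finding the ridges, one 2 mm press gave about 30 N, above the 5 to 15 N wanted but below the 60 N limit. One later reading was slightly over 15 N, and the other readings once on the thread were within the band.
- **Disagreement:** the fixed cameras put the neck about 6 mm from where the wrist camera did. I used the wrist camera, and the plug went in with almost no sideways force.
- **Grip slip:** the wing seems to have slipped about 4° in the fingers at the stop.
- **Bystanders:** I did not check them in a final picture. The wrist forces showed no unexpected contact.

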